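Shorten the hook stick by one hole and stow it

ROBOT

A 7-joint arm with a two-finger parallel gripper is mounted at the origin on the work surface. World frame = base frame: x ahead of the robot, y to its left, z up, the work surface at z = 0. Lengths are in mm, angles in rad, forces in N, time in s.
With the tool pointing down it reaches from about 400 to 850 mm from the base axis. Payload 6.9 kg.
Tool frame: the origin (TCP) lies at the very end of the fingers, on their centre line; the grasp point (between the pads) lies 19 mm behind it; z points along the fingers, y is the direction in which the jaws open and shut (so a half turn about z gives the same grasp; the last joint's range is limited). The gripper opens to 85 mm and grips with 20 to 120 N. Pads are 22 mm wide; open, the fingers measure 114 mm over their backs; the gripper's body (76 mm by 85 mm) begins 54 mm behind the grasp point. The pads swing forward as they close: fully open they stand 13 mm farther back than shut.
Start: joints at [-1.179, 0.507, -0.238, 1.5, 0.126, 1.149, -0.155], TCP at [176.822, 599.454, 231.275] pointing down, gripper open.
Joint ranges: [-3.08, 3.08], [-0.24, 2.05], [-1.43, 1.35], [0, 2.5], [-1.52, 4.66], [0.17, 1.96], [-2.89, 2.89]. Speed limits (rad/s): [2.39, 2.39, 3.14, 3.14, 3.14, 3.14, 3.14].

INTERFACE

Orientations are given as a unit quaternion [w, x, y, z].
In Python, from bench import status, cams, job gives the robot as it stands. The module is installed in compiled form; this text tells all that it offers.
- The arm moves only by the shell command python3 -m pendant 'ROWS' [FORCE]. ROWS is JSON, a list of rows, each a list of 3 entries, a list of its own where there are three numbers: the turn, a rotation vector about the tool's x, y, z in rad, then the shift along the tool's x, y, z in cm, then the finger opening in cm, from 0 to 8.54. In form: [[[rx, ry, rz], [tx, ty, tz], gripper], ...]. A call has 1 to 10 rows; each row shifts and turns the commanded pose from where the row before left it, along the tool's axes as they then stand; what a row does not reach is not made up. A row lasts 1/12 s, in which the tool goes at most 41.7 mm and 7.16 degrees, less where a joint would pass 70% of its speed; a pose out of reach is approached as far as the arm can. A call with a gripper value outside its range is refused whole. The fingers move at their own pace and stop on an object; FORCE is the grip in N (left out, the last holds). Time passes only in rows, so rows that do not move let the fingers close. It gives the time, the measured TCP pose, the force and the opening at its end, in the units of the state.
- status.read_state(): the state, without advancing time (a new reading comes with each control period).
- cams.grab_frame(name): name is "side" or "top"; returns a dict with "image" (480x640x3 uint8, red, green, blue), "range_z" (480x640 float32, mm along the optical axis (not along the pixel's ray), 0 where there is no reading), "vfov" (degrees; the focal length in pixels is half the picture's height over the tangent of half this angle, whatever the lens; pixels are square), "cx", "cy" (the principal point, pixels), "cam_to_world" (4x4, takes a point from camera to world coordinates). Camera axes: x right, y down, z forward; pixel columns grow to the right and rows downward; lengths in mm; the calibration is good to about 2 mm. A picture is of the moment at which its call begins.
- job.close_job(): hands the job in, once; it reports no verdict.
Trained networks look in a picture, given as the dict that the camera call returned (one of the last four; its "shot" number tells which), for a name from the list of things; names that differ only in an ending like _2 or _b are one class to them, and where a whole thing is asked for, a point or a joint stands for the part that bears it (a point fixed in the world has none). Each returns a list of dicts, best first, with "conf" (0 to 1); they miss things now and then, are a little off and sometimes report something else, mostly with a low value. They report only what shows in the picture. A call takes as long as a camera call.
- cams.trace(picture, thing): "mask" (480x640 bool, what is visible of it) and "extent" ([left, top, right, bottom] in pixels, round what is visible of it).
The state is a dict: "clock": time; "q": joint angles; "dq": joint speeds; "joint_efforts": joint torques, N m; "tcp_pos": TCP position; "orientation": TCP orientation; "ft_force": force on the tool from outside, world axes, zero at the start; "ft_torque": the same for the moment, N m; "finger_gap": finger opening in mm.
Only numpy, scipy, OpenCV 4.12 (cv2) and the standard library are available. Lean on these libraries where they do the work, as an engineer would, in place of code of your own. Each camera call takes 0.05 s, during which the arm holds its last target.

TASK

Shorten the telescopic insulated hook stick in its bench rack by one hole so that it fits the rack: squeeze in the sprung button in the side of the orange tube, slide that tube towards the hook until the button clicks out of the next hole, then lay the grey neck of the handle down in the rear fork. Feel for the click and do not force it: the front fork, which takes the push, cracks if the stick is rammed against it with more than about 2 kg. Leave the things around the rack where they stand.

Things in the scene. Friction and masses are not known exactly. Their poses are not given: they have to be found in the camera images.
- rack: fixed bench rack: plywood board 95 x 400 x 18 mm with two upright black plastic forks, each 8 mm thick and 68 mm wide, 320 mm apart. Origin: centre of the board's underside; z up, y along the rack from the rear fork (handle end) to the front fork (hook end)
- fork_front: the front fork of the rack (fixed to it; origin under it, on the board's underside). The stick's groove bears against it when the tube is pushed towards the hook
- front_fork (a point): point in the front fork's slot (17.5 mm wide, open upwards, tips 8 mm above this point) where the stick's axis lies when stowed, 85 mm above the bench
- rear_fork (a point): point in the rear fork's slot (23 mm wide, open upwards, flared at 45 degrees from 2 mm to 10 mm above this point) where the axis of the handle's neck lies when stowed, 85 mm above the bench
- stick: loose telescopic stick, 600 mm, 0.6 kg; this is its yellow inner tube (28 mm) with the hook. Origin: on the axis level with the button; y towards the hook, x the way the button points. At the start its groove sits in the front fork, which stops sliding and rolling; the orange tube lies on the rear fork, 15 mm too high (2.6 degrees). Gripped at the button, the handle lifts off the rear fork with 3 to 5 N
- tip_groove (a point): middle of the square groove (16 mm thick, 13 mm wide) between two 34 mm collars at the hook end, on the axis, 270 mm from the button; it sits in the front fork
- button_top (a point): crown of the sprung steel button: a 12 mm domed pin fixed along the inner tube, that stands 6 mm out of the orange tube's side through a hole with a steel rim (23 mm from the axis), level with the axis
- first_hole (a point): centre of the hole, in the surface of the orange tube, in which the button stands at the start; moves with the tube. The tube is 34 mm in diameter with a 2 mm wall, and runs from a black mouth collar (39 mm in diameter, 140 to 155 mm from this hole towards the hook) to 72 mm behind it, where the neck begins. The next hole for shortening the stick lies behind this one towards the neck, and is the last; two more, for longer settings, lie ahead of it
- neck (a point): middle of the grey neck of the handle, on the axis, 91 mm behind the first hole: 20 mm in diameter, 38 mm long, between the orange tube and a red guard disc of 54 mm; behind the disc is a black rubber grip of 125 mm. It moves with the orange tube, and fits the rear fork only when the stick is one hole shorter
- sleeve (a joint): how far (m) the orange tube with the handle is slid over the inner tube: 0 at the start, grows as the stick gets shorter. The next hole comes under the button somewhere between 0.032 and 0.050 (it was drilled by hand and differs from stick to stick) and is the last. Sliding takes 5 N, a few newtons more with speed, and 10 to 14 N over the first 7 mm while the hole's rim drives the flush button inwards. A button standing in a hole stops the tube hard, with about 1 mm of play
- button (a joint): how far (m) the button is pressed in: 0 standing out fully, 0.006 flush with the orange tube (5.4 N), 0.008 hidden under its wall (6.2 N). Squeezing the orange tube at the button, from both sides between two flat fingers, presses it flush and holds the tube
- capacitor: loose metal capacitor, 50 x 85 x 100 mm with two white terminals, standing on a plywood board 18 mm thick; origin: centre of its underside. To be left alone
- tube: loose brown insulating tube standing on end, 34 mm in diameter and 150 mm tall; origin: centre of its underside. To be left alone
- cup: loose small metal cup, 56 mm in diameter and 42 mm tall; origin: centre of its underside. To be left alone

How it is judged (in metres and radians):
On the way, in this order (a step that is already met when the one before it is completed fails the run):
1. the button is pressed in while the tube is still at its first hole (value of joint button above 0.0045 m and value of joint sleeve below 0.012 m), for 0.1 s.
2. the tube is slid in to the next hole and the button stands out of it (value of joint sleeve between 0.0295 and 0.0525 m and value of joint button below 0.0012 m), for 0.2 s.
At the end, for the whole second after the job is handed in: the button stands out (within 1.2 mm) of the next hole, the tube 29.5 to 52.5 mm further in than at the start; the neck lies in the rear fork (at most 4 mm above its seat, within 14 mm in plan), the tip groove within 6 mm of its place in the front fork; the stick is let go and at rest (all of step 2 and z of neck in the frame of rear_fork below 0.004 m and horizontal distance between neck and rear_fork below 0.014 m and distance between tip_groove and front_fork below 0.006 m and linear speed of stick below 0.02 m/s); the robot touches nothing.
It fails at once if the stick is pushed against the front fork with more than 20 N (contact force between stick and fork_front above 20 N).
It fails at once if the capacitor, the brown tube or the cup is moved by more than 15 mm (distance of any of capacitor, tube, cup from where it was at the start of the episode above 0.015 m).
It also fails if it takes over 42 s, if anything falls off the work surface, if the arm or the gripper's body presses on something with over 40 N, if the wrist force passes 120 N, or if a joint passes its speed limit or range.

## Working session

There is one attempt and no reset: what is moved stays moved. The work goes in short steps, Python scripts to look and compute and a shell command to move; the robot and the scene stay as the last step left them, time stands still between calls to the robot, and variables do not carry over. Pictures are saved under pics/ and viewed, and the job is handed in when it is done.

```bash
mkdir -p pics; cat > h.py <<'E'
import numpy as np, cv2
from bench import status, cams, job
def cloud(f):
    z=f["range_z"]; h,w=z.shape; fl=h/2/np.tan(np.radians(f["vfov"])/2)
    u,v=np.meshgrid(np.arange(w),np.arange(h))
    P=np.stack([(u-f["cx"])/fl*z,(v-f["cy"])/fl*z,z],-1)
    M=np.array(f["cam_to_world"]); return P@M[:3,:3].T+M[:3,3]
def proj(f,p):
    M=np.array(f["cam_to_world"]); c=(np.asarray(p)-M[:3,3])@M[:3,:3]
    fl=480/2/np.tan(np.radians(f["vfov"])/2); return c[0]/c[2]*fl+f["cx"],c[1]/c[2]*fl+f["cy"]
def save(f,n): cv2.imwrite("pics/"+n,cv2.cvtColor(f["image"],cv2.COLOR_RGB2BGR))
E
python3 - <<'E'
from h import *
s=status.read_state(); print({k:np.round(v,3) for k,v in s.items()})
for n in("side","top"):
    f=cams.grab_frame(n); save(f,n+"0.png"); print(n,f["vfov"],np.round(f["cam_to_world"],3).tolist())
    W=cloud(f); np.savez("pics/"+n+"0.npz",W=W,z=f["range_z"],im=f["image"])
    for t in("rack","fork_front","stick","button_top","first_hole","neck","capacitor","tube","cup"):
        for d in cams.trace(f,t)[:2]:
            m=d["mask"]&(f["range_z"]>0); p=W[m]
            print(t,round(d["conf"],2),np.round(d["extent"]),m.sum(),np.round(np.median(p,0)) if len(p) else 0, np.round(np.percentile(p,[2,98],axis=0)).tolist() if len(p) else 0)
E
```

```text
{'clock': np.float64(0.0), 'q': array([-1.179,  0.508, -0.237,  1.501,  0.126,  1.149, -0.155]), 'dq': array([ 0.   , -0.001,  0.001,  0.   ,  0.   , -0.001,  0.001]), 'joint_efforts': array([ 0.0000e+00, -6.2061e+01, -2.1870e+00, -2.4964e+01,  1.3000e-02,
        1.2000e-02,  0.0000e+00]), 'tcp_pos': array([176.731, 598.97 , 230.421]), 'orientation': array([-0.   ,  0.143,  0.99 , -0.001]), 'ft_force': array([ 0.007,  0.604, -0.265]), 'ft_torque': array([ 0.034, -0.024, -0.008]), 'finger_gap': np.float64(85.123)}
side 47.298020225190825 [[0.878, -0.22, 0.424, 186.767], [-0.477, -0.442, 0.759, -696.751], [0.02, -0.87, -0.493, 606.785], [0.0, 0.0, 0.0, 1.0]]
rack 0.66 [244. 225. 385. 393.] 7458 [529. -40.  18.] [[497.0, -189.0, 4.0], [576.0, 172.0, 90.0]]
fork_front 0.68 [252. 226. 288. 269.] 868 [537. 167.  42.] [[515.0, 152.0, 18.0], [584.0, 179.0, 93.0]]
stick 0.74 [254. 198. 449. 422.] 6115 [ 536. -211.  111.] [[521.0, -354.0, 86.0], [560.0, 218.0, 126.0]]
stick 0.66 [287. 246. 447. 415.] 5287 [ 534. -216.  112.] [[521.0, -354.0, 90.0], [557.0, 42.0, 126.0]]
first_hole 0.69 [285. 
[... 863 characters left out ...]
562. 298.] 6595 [548. -83. 109.] [[527.0, -344.0, 16.0], [567.0, 218.0, 126.0]]
button_top 0.17 [230. 250. 448. 309.] 6901 [536.  19.  18.] [[503.0, -180.0, 14.0], [598.0, 202.0, 93.0]]
first_hole 0.91 [318. 265. 560. 300.] 4633 [ 546. -146.  112.] [[527.0, -344.0, 98.0], [565.0, 47.0, 126.0]]
neck 0.61 [315. 268. 559. 301.] 4799 [ 546. -145.  112.] [[527.0, -345.0, 92.0], [566.0, 47.0, 126.0]]
capacitor 0.73 [297. 130. 344. 172.] 1987 [770.  52. 117.] [[754.0, 11.0, 22.0], [803.0, 93.0, 141.0]]
tube 0.56 [444. 137. 491. 174.] 902 [ 768. -207.  116.] [[757.0, -263.0, -0.0], [817.0, -197.0, 153.0]]
cup 0.62 [221. 155. 250. 185.] 722 [754. 208.  12.] [[723.0, 180.0, 0.0], [773.0, 229.0, 44.0]]
```

View pics/side0.png

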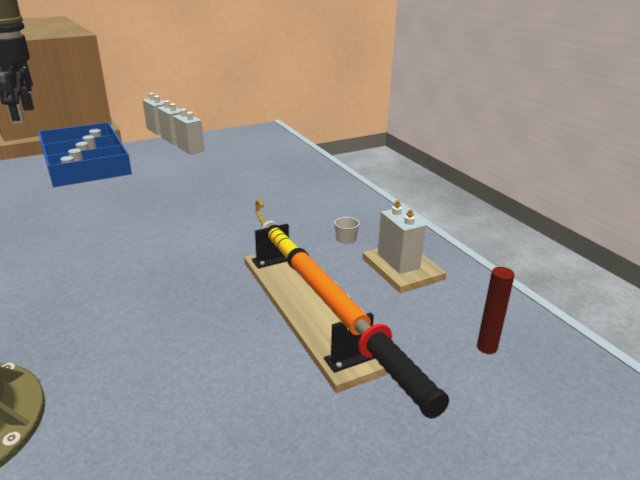

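View pics/top0.png

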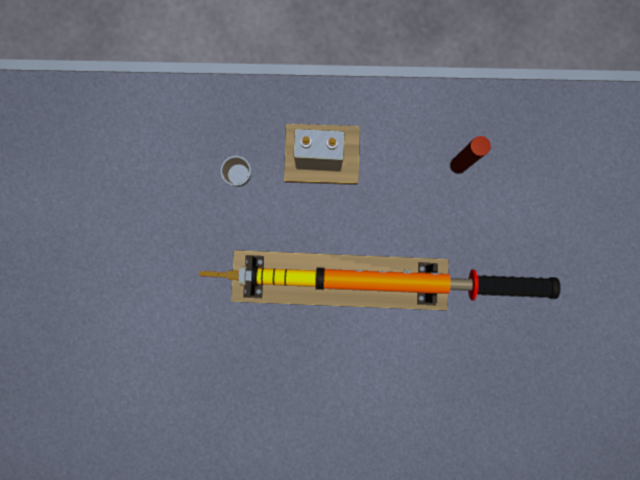

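```bash
python3 - <<'E'
import numpy as np,cv2
d=np.load("pics/top0.npz");im=cv2.cvtColor(d["im"],cv2.COLOR_RGB2BGR)
a=cv2.resize(im[245:325,190:390],None,fx=4,fy=4);b=cv2.resize(im[240:320,370:570],None,fx=4,fy=4)
cv2.imwrite("pics/topz.png",np.vstack([im[0:0].reshape(0,640,3)[:, :0].reshape(0,800,3) if 0 else a[:290],b[:290]]))
d=np.load("pics/side0.npz");im=cv2.cvtColor(d["im"],cv2.COLOR_RGB2BGR)
cv2.imwrite("pics/sidez.png",cv2.resize(im[190:430,240:460],None,fx=2.5,fy=2.5))
E
```

```text
(no output)
```

View pics/topz.png

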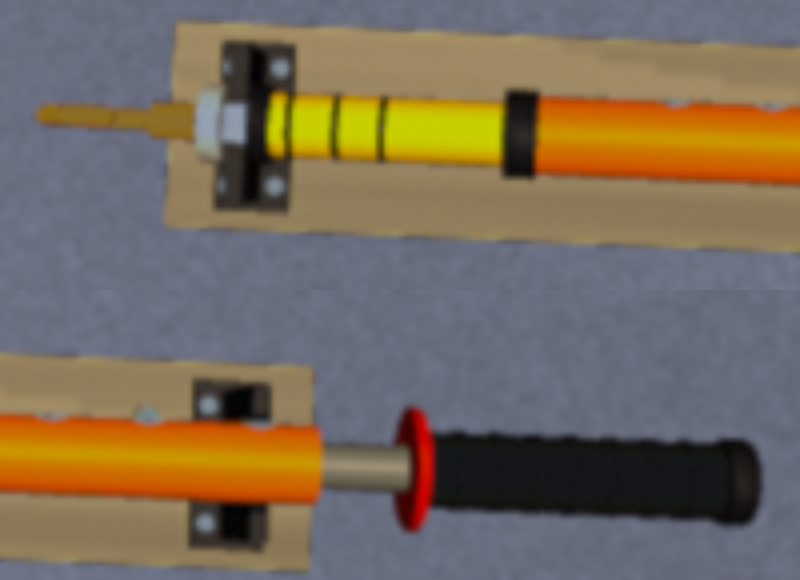

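View pics/sidez.png

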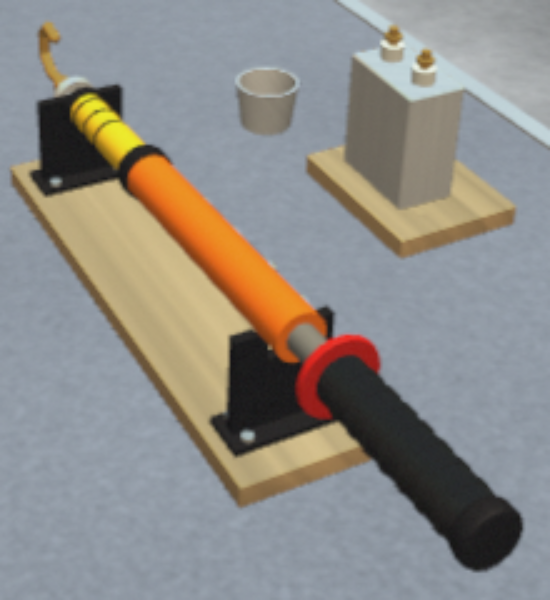

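```bash
python3 - <<'E'
from h import *
d=np.load("pics/top0.npz");W=d["W"];im=d["im"].astype(int)
# orange mask
R,G,B=im[...,0],im[...,1],im[...,2]
org=(R>180)&(G>50)&(G<170)&(B<60)&(d["z"]>0)&(W[...,2]>80)
yel=(R>170)&(G>170)&(B<60)&(W[...,2]>60)
blk=None
for n,m in(("orange",org),("yellow",yel)):
    p=W[m]; print(n,m.sum(),"y",np.percentile(p[:,1],[0,.5,99.5,100]).round(1))
    cs=[]
    for y in np.arange(p[:,1].min()+5,p[:,1].max()-5,10):
        q=p[abs(p[:,1]-y)<5]
        if len(q)<10: continue
        # circle fit with known radius
        r=17. if n=="orange" else 14.
        from scipy.optimize import least_squares
        s=least_squares(lambda c:np.hypot(q[:,0]-c[0],q[:,2]-c[1])-r,[q[:,0].mean(),q[:,2].max()-r],loss="soft_l1")
        cs.append([y,*s.x])
    cs=np.array(cs)
    for i in(1,2):
        k=np.polyfit(cs[:,0],cs[:,i],1);print(n,"xz"[i-1],k,np.std(cs[:,i]-np.polyval(k,cs[:,0])))
np.set_printoptions(suppress=True)
red=(R>150)&(G<50)&(B<70)&(W[...,2]>60)&(W[...,0]<620);p=W[red];print("red",p.min(0),p.max(0),np.median(p,0))
# fork tops
f=(R<70)&(W[...,2]>85)&(W[...,2]<97)&(W[...,1]>100);p=W[f];print("fork front",len(p),p.min(0),p.max(0),np.median(p,0))
f=(R<90)&(W[...,2]>80)&(W[...,2]<100)&(W[...,1]>-200)&(W[...,1]<-100)&(abs(W[...,0]-545)<60);p=W[f];print("fork rear",len(p),p.min(0) if len(p) else 0,p.max(0) if len(p) else 0,np.median(p,0))
b=(W[...,2]>15)&(W[...,2]<21)&(abs(W[...,0]-545)<75)&(R>100)
p=W[b];print(cv2.minAreaRect(p[:,:2].astype(np.float32)),len(p))
for px in((407,270),(408,270),(407,271),(434,271),(382,269)): print(px,W[px[1],px[0]])
E
```

```text
orange 2333 y [-171.3 -169.5  142.7  153.7]
orange x [2.54967324e-02 5.50297315e+02] 0.2832548015437943
orange z [-6.16249791e-02  9.10330040e+01] 1.1555306396947749
yellow 554 y [ 51.4  55.8 154.3 154.5]
yellow x [2.31608518e-02 5.50823721e+02] 0.4255223081965766
yellow z [-4.94096892e-02  9.28985216e+01] 0.2627096311988296
red [ 523.68605078 -214.86276605  113.44563392] [ 567.36137697 -208.65678046  130.22798715] [ 545.32414682 -211.4196749   126.27278165]
fork front 182 [521.5564415  146.45373982  85.12875852] [588.75007571 175.816016    96.97331438] [545.51201282 168.15619359  92.56855177]
fork rear 116 [ 513.67929229 -154.1845054    80.40719599] [ 579.52722669 -144.52574331   99.59886066] [ 529.2642086  -148.54339516   94.64151709]
((550.6947631835938, 9.7733154296875), (399.81512451171875, 94.90898132324219), 88.43549346923828) 5347
(407, 270) [ 567.78238259 -100.89072705  103.174829  ]
(408, 270) [ 567.71450675 -102.16728825  105.83094421]
(407, 271) [ 566.09444773 -100.96564094  102.73113045]
(434, 271) [ 567.04240176 -148.97305778   93.80761176]
(382, 269) [571.95888265 -68.16278974  17.12903097]
```

Both views show the stick lying along world y with the button facing away from the robot, at about (407, 270) in the top image. The axis is at (548, -100, 97) there. The way is clear at z = 230, so I'll turn the tool first and then cross over.

```bash
python3 -m pendant '[[[0,0,0.12],[0,0,0],8.5],[[0,0,0.12],[0,0,0],8.5],[[0,0,0.12],[0,0,0],8.5],[[0,0,0.12],[0,0,0],8.5],[[0,0,0.12],[0,0,0],8.5],[[0,0,0.12],[0,0,0],8.5],[[0,0,0.12],[0,0,0],8.5],[[0,0,0.12],[0,0,0],8.5],[[0,0,0.12],[0,0,0],8.5],[[0,0,0.12],[0,0,0],8.5]]' 20
cat >> h.py <<'E'
from scipy.spatial.transform import Rotation as Ro
def toolR(s):
    w,x,y,z=s["orientation"]; return Ro.from_quat([x,y,z,w])
def togo(p,R=None):
    s=status.read_state(); r=toolR(s); print("t",s["clock"],"tcp",np.round(s["tcp_pos"],1),"gap",round(float(s["finger_gap"]),1),"F",np.round(s["ft_force"],1),"T",np.round(s["ft_torque"],2))
    print("toolx",np.round(r.apply([1,0,0]),3),"tooly",np.round(r.apply([0,1,0]),3))
    if R is not None:
        print("rotvec(tool) to go",np.round((r.inv()*R).as_rotvec(),4))
    print("shift(tool,cm)",np.round(r.inv().apply(np.array(p)-s["tcp_pos"])/10,2))
def target(pitch=0.0454,yaw=0.026):
    # tool x along stick axis? tool y=(1,-yaw,0), tool z down
    a=np.array([yaw,1,-pitch]); a/=np.linalg.norm(a); y=np.array([1,-yaw,0]);y/=np.linalg.norm(y)
    return Ro.from_matrix(np.stack([a,y,np.cross(a,y)],1))
E
python3 -c "
from h import *
togo([548,-100,180],target())"
```

```text
clock: 1.83
tcp_pos: [176.7, 599.5, 231.3]
orientation: [-0.0, 0.679, 0.734, 0.0]
ft_force: [0.6, -0.4, 0.3]
finger_gap: 84.7
t 1.8333 tcp [176.7 599.5 231.3] gap 84.7 F [ 0.6 -0.4  0.3] T [-0.    0.04  0.  ]
toolx [-0.078  0.997  0.   ] tooly [ 0.997  0.078 -0.   ]
rotvec(tool) to go [ 0.0023 -0.0454  0.1042]
shift(tool,cm) [-72.64  31.55   5.12]
```

```bash
python3 -m pendant '[[[0.002,-0.045,0.104],[0,0,0],8.5],[[0,0,0],[-3.44,1.95,0.15],8.5],[[0,0,0],[-3.44,1.95,0.15],8.5],[[0,0,0],[-3.44,1.95,0.15],8.5],[[0,0,0],[-3.44,1.95,0.15],8.5],[[0,0,0],[-3.44,1.95,0.15],8.5],[[0,0,0],[-3.44,1.95,0.15],8.5],[[0,0,0],[-3.44,1.95,0.15],8.5],[[0,0,0],[-3.44,1.95,0.15],8.5],[[0,0,0],[-3.44,1.95,0.15],8.5]]' 
python3 -c "
from h import *
togo([548,-100,200],target())"
```

```text
clock: 2.67
tcp_pos: [346.6, 284.4, 232.1]
orientation: [0.016, 0.714, 0.7, -0.016]
ft_force: [1.5, 0.4, 0.3]
finger_gap: 85.1
t 2.6667 tcp [346.6 284.4 232.1] gap 85.1 F [1.5 0.4 0.3] T [-0.   -0.08 -0.03]
toolx [ 0.02   0.999 -0.044] tooly [ 1.    -0.02   0.001]
rotvec(tool) to go [ 0.001  -0.001   0.0062]
shift(tool,cm) [-37.86  20.89   4.91]
```

```bash
python3 -m pendant '[[[0,0,0],[-3.44,1.95,0.15],8.5],[[0,0,0],[-3.44,1.95,0.15],8.5],[[0,0,0],[-3.44,1.95,0.15],8.5],[[0,0,0],[-3.44,1.95,0.15],8.5],[[0,0,0],[-3.44,1.95,0.15],8.5],[[0,0,0],[-3.44,1.95,0.15],8.5],[[0,0,0],[-3.44,1.95,0.15],8.5],[[0,0,0],[-3.44,1.95,0.15],8.5],[[0,0,0],[-3.44,1.95,0.15],8.5]]' 
python3 -c "
from h import *
togo([548,-100,180],target())"
```

```text
clock: 3.42
tcp_pos: [516.0, -29.0, 232.6]
orientation: [0.016, 0.714, 0.7, -0.016]
ft_force: [1.0, -0.8, 0.6]
finger_gap: 84.8
t 3.4167 tcp [516.  -29.  232.6] gap 84.8 F [ 1.  -0.8  0.6] T [ 0.04 -0.07  0.05]
toolx [ 0.02   0.999 -0.045] tooly [ 1.    -0.02   0.001]
rotvec(tool) to go [ 0.0013 -0.0006  0.0064]
shift(tool,cm) [-6.79  3.33  5.57]
```

```bash
python3 -m pendant '[[[0,0,0],[0,0,0],8.5],[[0,0,0],[0,0,0],8.5]]' 
python3 -c "
from h import *
togo([548.5,-100,120],target())"
```

```text
clock: 3.58
tcp_pos: [515.8, -29.9, 232.2]
orientation: [0.016, 0.716, 0.698, -0.016]
ft_force: [-0.5, 1.4, 0.3]
finger_gap: 84.9
t 3.5833 tcp [515.8 -29.9 232.2] gap 84.9 F [-0.5  1.4  0.3] T [0.11 0.04 0.01]
toolx [ 0.025  0.999 -0.046] tooly [ 1.    -0.025  0.001]
rotvec(tool) to go [0.0006 0.0006 0.0008]
shift(tool,cm) [-6.4   3.43 11.53]
```

```bash
python3 -m pendant '[[[0,0,0],[-3.2,1.7,2.3],8.5],[[0,0,0],[-3.2,1.7,2.3],8.5],[[0,0,0],[0,0,2.3],8.5],[[0,0,0],[0,0,1.5],8.5],[[0,0,0],[0,0,0],8.5],[[0,0,0],[0,0,0],8.5]]' 
python3 -c "
from h import *
togo([548.5,-100,75],target())
f=cams.grab_frame('top');save(f,'t1.png');f=cams.grab_frame('side');save(f,'s1.png')"
```

```text
clock: 4.08
tcp_pos: [546.5, -92.1, 152.2]
orientation: [0.015, 0.713, 0.7, -0.016]
ft_force: [0.6, -0.2, 0.6]
finger_gap: 84.9
t 4.0833 tcp [546.5 -92.1 152.2] gap 84.9 F [ 0.6 -0.2  0.6] T [ 0.05 -0.01 -0.01]
toolx [ 0.018  0.999 -0.044] tooly [ 1.    -0.018 -0.002]
rotvec(tool) to go [-0.0012 -0.0012  0.0077]
shift(tool,cm) [-0.45  0.22  7.74]
```

View pics/s1.png

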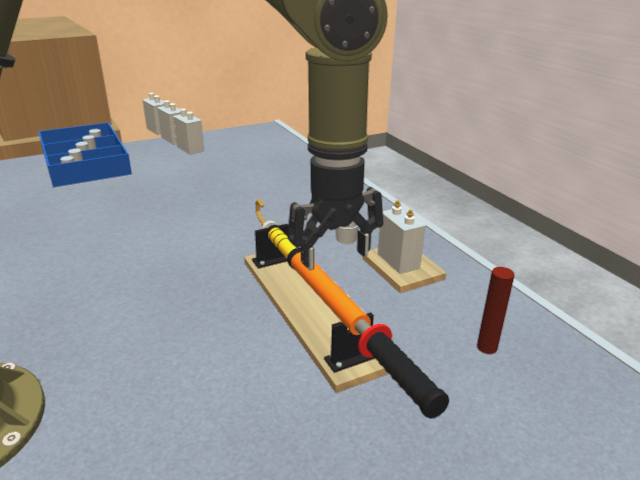

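View pics/t1.png

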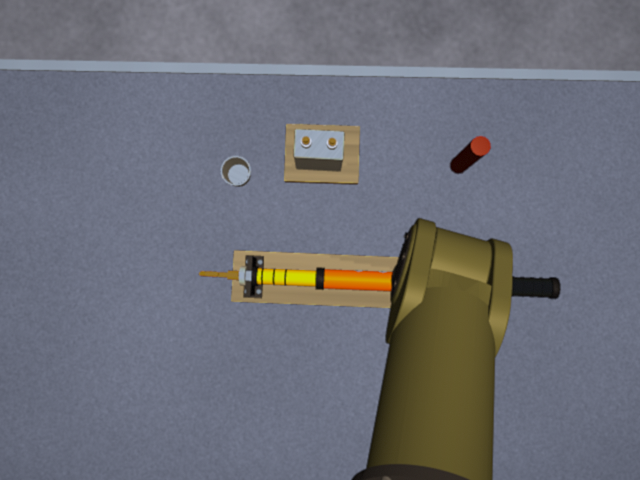

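The fingers straddle the orange tube, with the pads level with its middle at about (305–365, 245), and clear of the capacitor. Going down.

```bash
python3 -m pendant '[[[0,0,0],[-0.45,0.2,2],8.5],[[0,0,0],[0,0,2],8.5],[[0,0,0],[0,0,2],8.5],[[0,0,0],[0,0,1.7],8.5],[[0,0,0],[0,0,0],8.5],[[0,0,0],[0,0,0],8.5],[[0,0,0],[0,0,0],8.5]]' 
python3 -c "
from h import *
togo([548.5,-100,75],target())"
```

```text
clock: 4.77
tcp_pos: [550.0, -101.5, 77.5]
orientation: [0.017, 0.714, 0.7, -0.015]
ft_force: [-0.1, 0.6, 0.1]
finger_gap: 84.9
t 4.7667 tcp [ 550.  -101.5   77.5] gap 84.9 F [-0.1  0.6  0.1] T [ 0.04 -0.03 -0.02]
toolx [ 0.02   0.999 -0.045] tooly [ 1.    -0.019  0.003]
rotvec(tool) to go [ 0.003  -0.0002  0.0064]
shift(tool,cm) [ 0.15 -0.15  0.24]
```

```bash
python3 -m pendant '[[[0,0,0],[0.1,-0.1,0.15],4.8],[[0,0,0],[0,0,0],4.8],[[0,0,0],[0,0,0],4.8],[[0,0,0],[0,0,0],4.8],[[0,0,0],[0,0,0],4.8],[[0,0,0],[0,0,0],4.8]]' 20
python3 -c "
from h import *
togo([548.5,-100,75],target())
f=cams.grab_frame('side');cv2.imwrite('pics/s2.png',cv2.cvtColor(cv2.resize(f['image'][180:400,220:460],None,fx=3,fy=2.7),cv2.COLOR_RGB2BGR))"
```

```text
clock: 5.27
tcp_pos: [548.0, -100.8, 74.4]
orientation: [0.016, 0.714, 0.7, -0.016]
ft_force: [-0.0, 0.8, -1.0]
finger_gap: 48.0
t 5.2667 tcp [ 548.  -100.8   74.4] gap 48.0 F [-0.   0.8 -1. ] T [ 0.01  0.03 -0.01]
toolx [ 0.02   0.999 -0.045] tooly [ 1.    -0.02   0.001]
rotvec(tool) to go [ 0.0008 -0.0003  0.006 ]
shift(tool,cm) [ 0.07  0.05 -0.06]
```

View pics/s2.png

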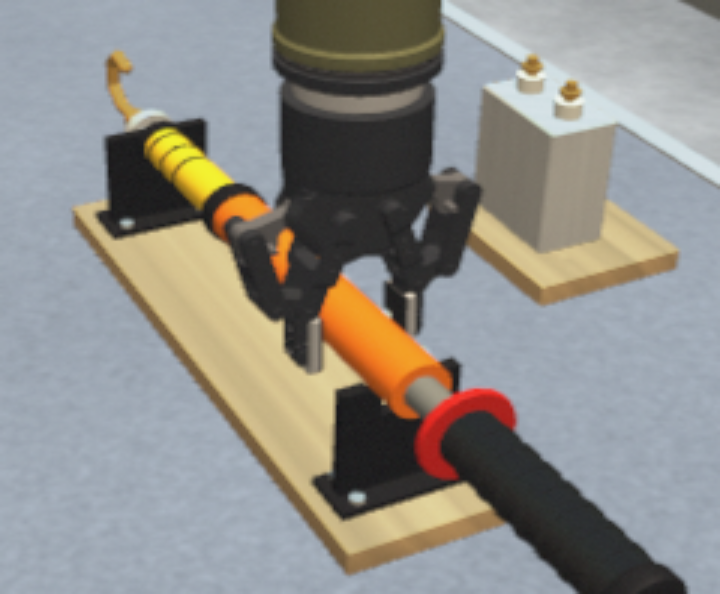

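The pads stand on both sides of the tube at the button, with some clearance behind to the rear fork. Squeezing now.

```bash
python3 -m pendant '[[[0,0,0],[0,0,0],3.9],[[0,0,0],[0,0,0],3.6],[[0,0,0],[0,0,0],3.0],[[0,0,0],[0,0,0],3.0],[[0,0,0],[0,0,0],3.0],[[0,0,0],[0,0,0],3.0],[[0,0,0],[0,0,0],3.0],[[0,0,0],[0,0,0],3.0]]' 20
python3 -c "
from h import *
togo([548.5,-100,75],target())"
```

```text
clock: 5.98
tcp_pos: [547.2, -100.8, 74.7]
orientation: [0.015, 0.714, 0.7, -0.016]
ft_force: [-2.4, 0.4, 6.9]
finger_gap: 33.5
t 5.9833 tcp [ 547.2 -100.8   74.7] gap 33.5 F [-2.4  0.4  6.9] T [ 0.16  0.66 -0.11]
toolx [ 0.021  0.999 -0.045] tooly [ 1.    -0.021 -0.001]
rotvec(tool) to go [-0.0004 -0.0007  0.0054]
shift(tool,cm) [ 0.08  0.12 -0.04]
```

```bash
python3 -m pendant '[[[0,0,0],[0,0.05,-0.1],3.0],[[0,0,0],[0,0,-0.1],3.0],[[0,0,0],[0,0,0],3.0]]' 
python3 -c "
from h import *
togo([548.5,-100,75],target())"
```

```text
clock: 6.23
tcp_pos: [547.9, -100.6, 75.8]
orientation: [0.015, 0.714, 0.7, -0.016]
ft_force: [-0.9, -1.0, -3.8]
finger_gap: 33.5
t 6.2333 tcp [ 547.9 -100.6   75.8] gap 33.5 F [-0.9 -1.  -3.8] T [-0.09  0.19  0.02]
toolx [ 0.02   0.999 -0.045] tooly [ 1.    -0.02  -0.001]
rotvec(tool) to go [-0.0008 -0.0003  0.0061]
shift(tool,cm) [0.07 0.06 0.07]
```

The handle now floats in the grip (Fz -3.8). Sliding along tool x, slowly at first.

```bash
python3 -m pendant '[[[0,0,0],[0.07,0,0],3.0],[[0,0,0],[0.07,0,0],3.0],[[0,0,0],[0.07,0,0],3.0]]' 
python3 -m pendant '[[[0,0,0],[0.07,0,0],3.0],[[0,0,0],[0.07,0,0],3.0],[[0,0,0],[0.07,0,0],3.0]]'
```

```text
clock: 6.48
tcp_pos: [548.1, -99.4, 75.9]
orientation: [0.016, 0.714, 0.7, -0.017]
ft_force: [-1.4, -5.1, -4.7]
finger_gap: 33.4
clock: 6.73
tcp_pos: [548.4, -98.6, 76.1]
orientation: [0.017, 0.714, 0.699, -0.017]
ft_force: [-1.8, -6.6, -6.2]
finger_gap: 33.5
```

```bash
python3 -m pendant '[[[0,0,0],[0.07,0,0],3.0],[[0,0,0],[0.07,0,0],3.0]]' 
python3 -m pendant '[[[0,0,0],[0.07,0,0],3.0],[[0,0,0],[0.07,0,0],3.0]]'
```

```text
clock: 6.9
tcp_pos: [548.4, -97.4, 76.1]
orientation: [0.017, 0.714, 0.699, -0.017]
ft_force: [-1.2, -8.3, -6.2]
finger_gap: 33.3
clock: 7.07
tcp_pos: [548.4, -96.4, 76.0]
orientation: [0.017, 0.715, 0.699, -0.017]
ft_force: [-0.5, -9.8, -5.0]
finger_gap: 33.3
```

```bash
python3 -m pendant '[[[0,0,0],[0.07,0,0],3.0],[[0,0,0],[0.07,0,0],3.0]]' 
python3 -m pendant '[[[0,0,0],[0.07,0,0],3.0],[[0,0,0],[0.07,0,0],3.0]]'
python3 -m pendant '[[[0,0,0],[0.07,0,0],3.0],[[0,0,0],[0.07,0,0],3.0]]'
```

```text
clock: 7.23
tcp_pos: [548.4, -95.7, 76.1]
orientation: [0.017, 0.715, 0.699, -0.017]
ft_force: [-2.1, -10.6, -6.3]
finger_gap: 33.2
clock: 7.4
tcp_pos: [548.4, -95.3, 76.1]
orientation: [0.018, 0.715, 0.699, -0.018]
ft_force: [-1.3, -14.2, -4.9]
finger_gap: 33.9
clock: 7.57
tcp_pos: [548.3, -94.3, 76.1]
orientation: [0.018, 0.715, 0.699, -0.018]
ft_force: [-2.1, -13.8, -5.2]
finger_gap: 33.2
```

```bash
cat >> h.py <<'E'
def collar():
    f=cams.grab_frame("top"); im=f["image"].astype(int); r=im[272:286,290:400]
    o=(r[...,0]>150)&(r[...,1]<150)&(r[...,1]>50)
    y=(r[...,0]>150)&(r[...,1]>160)
    g=r[4:10].sum(-1).mean(0) # brightness profile
    # subpixel edges of dark collar
    dk=np.clip((300-g),0,None)[15:55]; dk=dk*(dk>60); c=(dk*np.arange(15,55)).sum()/dk.sum()+290
    z=float(110); fl=240/np.tan(np.radians(f["vfov"])/2)
    print("collar col",round(c,2),"mm/px",round((1053-z)/fl,3),"t",status.read_state()["clock"]); return f,g
E
python3 - <<'E'
from h import *
d=np.load("pics/top0.npz")["im"].astype(int)[276:282,290:400].sum(-1).mean(0);print(d[10:50].round())
dk=np.clip(300-d,0,None)[15:55];dk*=dk>60;print("start",(dk*np.arange(15,55)).sum()/dk.sum()+290)
f,g=collar();print(g[10:50].round());save(f,'t3.png')
togo([0,0,0])
E
```

```text
[402. 403. 403. 403. 404. 403. 403. 404. 403. 404. 403. 404. 406. 413.
 392. 253. 134.  92. 102. 112. 117. 120. 110. 154. 255. 330. 344. 340.
 339. 340. 340. 340. 341. 341. 341. 340. 341. 341. 341. 341.]
start 319.40203591444583
collar col 315.68 mm/px 1.688 t 7.6167
[423. 423. 423. 424. 423. 424. 424. 424. 425. 430. 417. 306. 171.  98.
 101. 113. 121. 125. 122. 148. 238. 337. 361. 358. 358. 356. 356. 357.
 357. 357. 357. 356. 358. 357. 357. 357. 358. 358. 359. 359.]
t 7.6167 tcp [548.3 -93.5  76. ] gap 33.3 F [-1.3 -8.6 -5.6] T [-1.62  0.28  0.25]
toolx [ 0.023  0.999 -0.049] tooly [ 1.    -0.023  0.001]
shift(tool,cm) [  8.45 -55.04   7.15]
```

No slip: the collar has moved 6.3 mm and the TCP 7.1 mm. The rim ramp is over, so I'll go on.

```bash
python3 -m pendant '[[[0,0,0],[0.07,0,0],3.0],[[0,0,0],[0.07,0,0],3.0],[[0,0,0],[0.07,0,0],3.0]]' 
python3 -m pendant '[[[0,0,0],[0.07,0,0],3.0],[[0,0,0],[0.07,0,0],3.0],[[0,0,0],[0.07,0,0],3.0]]'
python3 -m pendant '[[[0,0,0],[0.07,0,0],3.0],[[0,0,0],[0.07,0,0],3.0],[[0,0,0],[0.07,0,0],3.0],[[0,0,0],[0.07,0,0],3.0]]'
python3 -m pendant '[[[0,0,0],[0.07,0,0],3.0],[[0,0,0],[0.07,0,0],3.0],[[0,0,0],[0.07,0,0],3.0],[[0,0,0],[0.07,0,0],3.0]]'
```

```text
clock: 7.87
tcp_pos: [548.5, -89.8, 75.7]
orientation: [0.017, 0.714, 0.699, -0.017]
ft_force: [-1.0, -9.3, -5.5]
finger_gap: 33.4
clock: 8.12
tcp_pos: [548.5, -87.5, 75.6]
orientation: [0.017, 0.714, 0.699, -0.017]
ft_force: [-0.2, -7.1, -6.2]
finger_gap: 33.7
clock: 8.45
tcp_pos: [548.7, -84.1, 75.4]
orientation: [0.017, 0.714, 0.699, -0.017]
ft_force: [-0.1, -6.1, -5.5]
finger_gap: 33.3
clock: 8.78
tcp_pos: [548.7, -81.3, 75.3]
orientation: [0.017, 0.714, 0.699, -0.017]
ft_force: [-0.8, -5.3, -6.1]
finger_gap: 33.6
```

```bash
python3 -m pendant '[[[0,0,0],[0.08,0,0],3.0],[[0,0,0],[0.08,0,0],3.0],[[0,0,0],[0.08,0,0],3.0],[[0,0,0],[0.08,0,0],3.0],[[0,0,0],[0.08,0,0],3.0],[[0,0,0],[0.08,0,0],3.0]]' 
python3 -m pendant '[[[0,0,0],[0.08,0,0],3.0],[[0,0,0],[0.08,0,0],3.0],[[0,0,0],[0.08,0,0],3.0],[[0,0,0],[0.08,0,0],3.0],[[0,0,0],[0.08,0,0],3.0]]' 
python3 -c "
from h import *
f,g=collar();togo([0,0,0])"
```

```text
clock: 9.28
tcp_pos: [548.8, -76.8, 75.1]
orientation: [0.017, 0.714, 0.699, -0.017]
ft_force: [-0.3, -7.3, -6.5]
finger_gap: 33.6
clock: 9.7
tcp_pos: [548.8, -72.9, 74.9]
orientation: [0.017, 0.714, 0.699, -0.017]
ft_force: [-1.2, -7.6, -5.0]
finger_gap: 33.6
collar col 305.83 mm/px 1.688 t 9.75
t 9.75 tcp [548.9 -72.8  74.9] gap 33.5 F [-1.5 -6.4 -6. ] T [-1.25  0.18  0.14]
toolx [ 0.021  0.999 -0.047] tooly [ 1.    -0.021  0.   ]
shift(tool,cm) [  6.46 -55.03   7.17]
```

```bash
sed -i 's/dk=np.clip((300-g),0,None)\[15:55\]/dk=np.clip((300-g),0,None)[0:55]/; s/np.arange(15,55)).sum()/np.arange(0,55)).sum()/; s/290:400\]/280:400]/; s/dk.sum()+290/dk.sum()+280/' h.py
for i in 1 ; do :; done
python3 -m pendant '[[[0,0,0],[0.07,0,0],3.0],[[0,0,0],[0.07,0,0],3.0],[[0,0,0],[0.07,0,0],3.0]]'
python3 -m pendant '[[[0,0,0],[0.06,0,0],3.0],[[0,0,0],[0.06,0,0],3.0],[[0,0,0],[0.06,0,0],3.0]]'
python3 -m pendant '[[[0,0,0],[0.06,0,0],3.0],[[0,0,0],[0.06,0,0],3.0],[[0,0,0],[0.06,0,0],3.0]]'
```

```text
clock: 10.0
tcp_pos: [548.9, -70.6, 74.8]
orientation: [0.017, 0.714, 0.699, -0.017]
ft_force: [-0.6, -5.8, -5.9]
finger_gap: 33.9
clock: 10.25
tcp_pos: [549.0, -68.6, 74.7]
orientation: [0.017, 0.714, 0.699, -0.017]
ft_force: [-1.5, -7.0, -5.7]
finger_gap: 33.3
clock: 10.5
tcp_pos: [549.0, -66.8, 74.6]
orientation: [0.017, 0.714, 0.699, -0.017]
ft_force: [-1.4, -5.7, -6.8]
finger_gap: 33.2
```

```bash
python3 -m pendant '[[[0,0,0],[0.06,0,0],3.0],[[0,0,0],[0.06,0,0],3.0],[[0,0,0],[0.06,0,0],3.0]]'
python3 -m pendant '[[[0,0,0],[0.06,0,0],3.0],[[0,0,0],[0.06,0,0],3.0],[[0,0,0],[0.06,0,0],3.0]]'
```

```text
clock: 10.75
tcp_pos: [549.0, -65.0, 74.5]
orientation: [0.017, 0.714, 0.699, -0.017]
ft_force: [0.3, -5.4, -5.7]
finger_gap: 33.8
clock: 11.0
tcp_pos: [549.0, -63.2, 74.4]
orientation: [0.016, 0.714, 0.699, -0.017]
ft_force: [-0.4, -6.8, -5.6]
finger_gap: 33.2
```

```bash
python3 -m pendant '[[[0,0,0],[0.06,0,0],3.0],[[0,0,0],[0.06,0,0],3.0],[[0,0,0],[0.06,0,0],3.0]]'
python3 -c "
from h import *
f,g=collar();togo([0,0,0]);save(f,'t4.png')"
```

```text
clock: 11.25
tcp_pos: [549.1, -61.4, 74.3]
orientation: [0.017, 0.714, 0.699, -0.017]
ft_force: [-0.0, -6.0, -7.2]
finger_gap: 33.5
collar col 295.43 mm/px 1.688 t 11.3
t 11.3 tcp [549.1 -61.2  74.3] gap 33.3 F [-0.9 -5.  -5.6] T [-0.97  0.1   0.09]
toolx [ 0.021  0.999 -0.047] tooly [ 1.    -0.021  0.   ]
shift(tool,cm) [  5.3  -55.03   7.18]
```

```bash
python3 -m pendant '[[[0,0,0],[0.06,0,0],3.0],[[0,0,0],[0.06,0,0],3.0],[[0,0,0],[0.06,0,0],3.0]]'

```

```text
clock: 11.55
tcp_pos: [549.1, -59.5, 74.2]
orientation: [0.016, 0.714, 0.699, -0.017]
ft_force: [0.7, -5.4, -5.3]
finger_gap: 33.2
```

```bash
python3 -m pendant '[[[0,0,0],[0.06,0,0],3.0],[[0,0,0],[0.06,0,0],3.0],[[0,0,0],[0.06,0,0],3.0]]'

```

```text
clock: 11.8
tcp_pos: [549.2, -56.9, 74.1]
orientation: [0.016, 0.714, 0.7, -0.016]
ft_force: [0.4, -4.6, -5.8]
finger_gap: 33.7
```

```bash
python3 -m pendant '[[[0,0,0],[0.06,0,0],3.0],[[0,0,0],[0.06,0,0],3.0],[[0,0,0],[0.06,0,0],3.0]]'

```

```text
clock: 12.05
tcp_pos: [549.3, -54.0, 74.1]
orientation: [0.016, 0.714, 0.7, -0.016]
ft_force: [-0.4, -2.3, -6.0]
finger_gap: 33.5
```

```bash
python3 -m pendant '[[[0,0,0],[0.05,0,0],3.0],[[0,0,0],[0.05,0,0],3.0]]'
python3 -c "
from h import *
f,g=collar();togo([0,0,0]);save(f,'t5.png')"
```

```text
clock: 12.22
tcp_pos: [549.4, -53.1, 74.1]
orientation: [0.016, 0.714, 0.7, -0.016]
ft_force: [-0.3, -4.1, -6.8]
finger_gap: 33.4
collar col 290.82 mm/px 1.688 t 12.2667
t 12.2667 tcp [549.4 -53.1  74.1] gap 33.7 F [-0.4 -3.  -6.2] T [-0.45  0.12  0.02]
toolx [ 0.02   0.999 -0.045] tooly [ 1.   -0.02  0.  ]
shift(tool,cm) [  4.55 -55.03   7.2 ]
```

```bash
python3 -m pendant '[[[0,0,0],[0.05,0,0],3.0],[[0,0,0],[0.05,0,0],3.0]]'

```

```text
clock: 12.43
tcp_pos: [549.3, -52.9, 74.1]
orientation: [0.016, 0.714, 0.7, -0.016]
ft_force: [0.5, -5.6, -6.8]
finger_gap: 33.6
```

```bash
python3 -m pendant '[[[0,0,0],[0.05,0,0],3.0],[[0,0,0],[0.05,0,0],3.0]]'
python3 - <<'E'
from h import *
f=cams.grab_frame("side"); cv2.imwrite('pics/s5.png',cv2.cvtColor(cv2.resize(f['image'][180:400,220:460],None,fx=3,fy=2.7),cv2.COLOR_RGB2BGR)); togo([0,0,0])
E
```

```text
clock: 12.6
tcp_pos: [549.3, -52.1, 74.1]
orientation: [0.016, 0.714, 0.7, -0.016]
ft_force: [-1.4, -5.4, -6.6]
finger_gap: 33.4
t 12.65 tcp [549.4 -52.   74.1] gap 33.6 F [-0.9 -5.5 -6.5] T [-1.1   0.15  0.09]
toolx [ 0.021  0.999 -0.046] tooly [ 1.    -0.021  0.   ]
shift(tool,cm) [  4.4  -55.03   7.2 ]
```

View pics/s5.png

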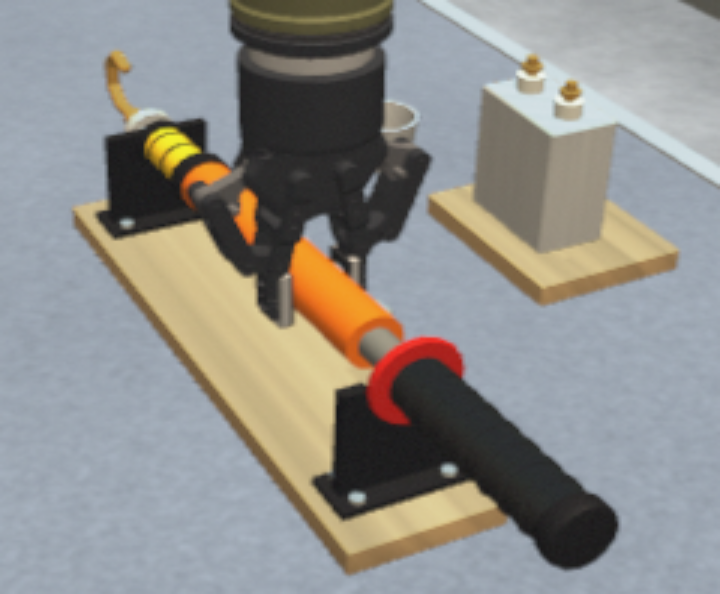

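View pics/t5.png

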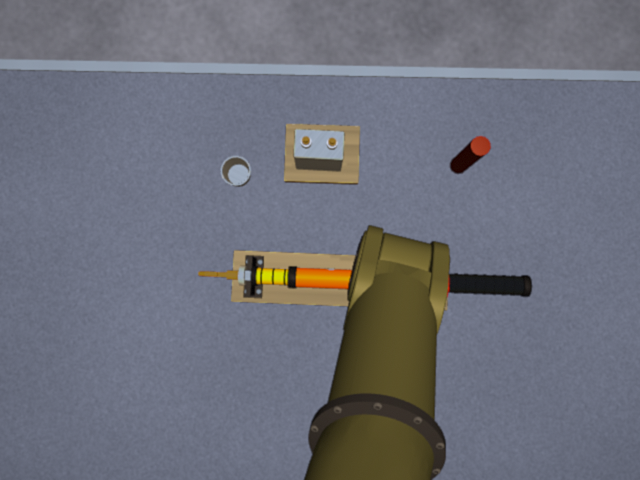

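```bash
python3 -m pendant '[[[0,0,0],[0.05,0,0],3.0],[[0,0,0],[0.05,0,0],3.0]]'
python3 - <<'E'
from h import *
f,g=collar();togo([0,0,0])
f=cams.grab_frame("side");c=f['image'][265:325,290:370]; cv2.imwrite('pics/s6.png',cv2.cvtColor(cv2.resize(c,None,fx=9,fy=9,interpolation=cv2.INTER_CUBIC),cv2.COLOR_RGB2BGR)); togo([0,0,0])
print(proj(f,[571,-100,97]),proj(f,[571,-52,95]))
E
```

```text
clock: 12.82
tcp_pos: [549.4, -51.2, 74.1]
orientation: [0.016, 0.714, 0.7, -0.016]
ft_force: [-0.6, -6.4, -5.8]
finger_gap: 33.3
collar col 289.62 mm/px 1.688 t 12.8667
t 12.8667 tcp [549.4 -51.2  74.1] gap 34.0 F [-0.2 -5.2 -6. ] T [-1.07  0.13  0.05]
toolx [ 0.021  0.999 -0.046] tooly [ 1.    -0.021  0.   ]
shift(tool,cm) [  4.32 -55.03   7.2 ]
t 12.9167 tcp [549.4 -51.2  74.1] gap 33.5 F [-0.1 -5.7 -6.5] T [-1.08  0.1   0.08]
toolx [ 0.021  0.999 -0.046] tooly [ 1.    -0.021  0.   ]
shift(tool,cm) [  4.31 -55.03   7.2 ]
(np.float64(350.6532817261911), np.float64(296.23784731817494)) (np.float64(335.6486214635301), np.float64(281.96220984228745))
```

View pics/s6.png

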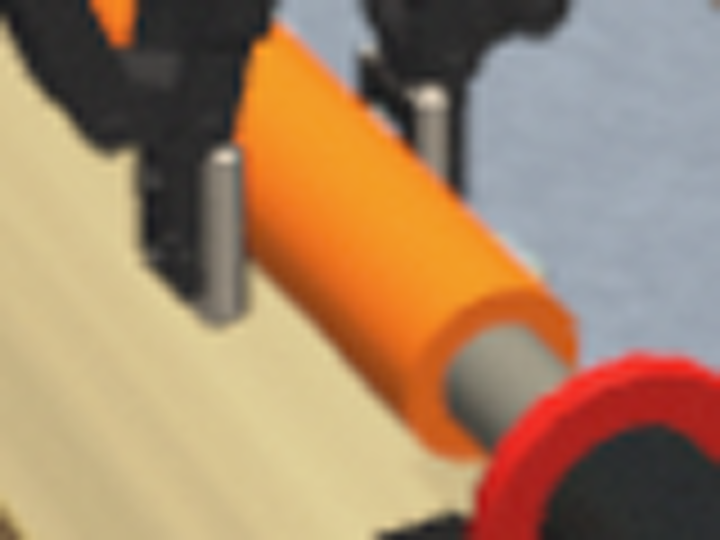

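```bash
cat >> h.py <<'E'
def stripes(im):
    p=im[274:281,255:290].astype(float).sum(-1).mean(0)
    h=im[268:280,196:240].astype(float); return p,h
E
python3 - <<'E'
from h import *
a=np.load("pics/top0.npz")["im"]
ims={n:cv2.cvtColor(cv2.imread("pics/"+n),cv2.COLOR_BGR2RGB) for n in("t3.png","t4.png","t5.png")}
f,g=collar();save(f,"t7.png");ims["now"]=f["image"]
for n,b in ims.items():
    # template match of hook region subpixel and yellow stripes
    out=[]
    for (r0,r1,c0,c1) in((262,285,194,246),(268,286,258,280)):
        A=cv2.cvtColor(cv2.resize(a[r0:r1,c0:c1],None,fx=10,fy=10,interpolation=cv2.INTER_CUBIC),cv2.COLOR_RGB2GRAY)
        B=cv2.cvtColor(cv2.resize(b[r0-2:r1+2,c0-6:c1+6],None,fx=10,fy=10,interpolation=cv2.INTER_CUBIC),cv2.COLOR_RGB2GRAY)
        m=cv2.matchTemplate(B,A,cv2.TM_CCOEFF_NORMED);i=cv2.minMaxLoc(m);out.append(((i[3][0]-60)/10,(i[3][1]-20)/10,round(i[1],3)))
    print(n,out)
E
```

```text
collar col 289.6 mm/px 1.688 t 12.9667
t3.png [(-0.6, -0.1, 0.966), (-0.8, -0.2, 0.988)]
t4.png [(-0.6, -0.1, 0.966), (-0.8, -0.2, 0.987)]
t5.png [(-0.6, -0.1, 0.967), (-0.8, -0.2, 0.987)]
now [(-0.6, -0.1, 0.966), (-0.8, -0.2, 0.987)]
```

```bash
python3 -m pendant '[[[0,0,0],[0.05,0,0],3.0],[[0,0,0],[0.05,0,0],3.0]]'
python3 -c "
from h import *
f,g=collar();togo([0,0,0])"
```

```text
clock: 13.13
tcp_pos: [549.3, -51.0, 74.1]
orientation: [0.016, 0.714, 0.699, -0.017]
ft_force: [-1.2, -9.0, -6.2]
finger_gap: 33.3
collar col 289.54 mm/px 1.688 t 13.1833
t 13.1833 tcp [549.3 -50.9  74.1] gap 33.6 F [-1.  -7.3 -5.8] T [-1.44  0.21  0.07]
toolx [ 0.021  0.999 -0.047] tooly [ 1.    -0.021  0.   ]
shift(tool,cm) [  4.27 -55.03   7.19]
```

```bash
python3 -m pendant '[[[0,0,0],[0.05,0,0],3.0],[[0,0,0],[0.05,0,0],3.0]]'
python3 -c "
from h import *
f,g=collar();togo([0,0,0])"
```

```text
clock: 13.35
tcp_pos: [549.3, -50.8, 74.1]
orientation: [0.017, 0.715, 0.699, -0.017]
ft_force: [-0.9, -11.0, -6.0]
finger_gap: 33.7
collar col 289.18 mm/px 1.688 t 13.4
t 13.4 tcp [549.3 -50.8  74.1] gap 33.4 F [-1.1 -9.2 -6.2] T [-1.84  0.21  0.1 ]
toolx [ 0.022  0.999 -0.048] tooly [ 1.    -0.022  0.001]
shift(tool,cm) [  4.23 -55.03   7.19]
```

A hard stop shows at about 49 mm of slide: the force climbs while the position stays put. I'll relax the push, then level and lower the handle.

```bash
python3 -m pendant '[[[0,0,0],[-0.2,0,0],3.0],[[0,0,0],[-0.2,0,0],3.0],[[0,0,0],[0,0,0],3.0]]'
python3 -c "
from h import *
f,g=collar();togo([549.1,-51,63.5],target(0.0))"
```

```text
clock: 13.65
tcp_pos: [549.5, -51.8, 74.1]
orientation: [0.016, 0.714, 0.7, -0.016]
ft_force: [-0.4, -0.5, -4.8]
finger_gap: 33.8
collar col 289.68 mm/px 1.688 t 13.7
t 13.7 tcp [549.5 -51.6  74.1] gap 33.2 F [-0.1 -0.5 -6.5] T [ 0.03  0.02 -0.01]
toolx [ 0.02   0.999 -0.044] tooly [ 1.   -0.02  0.  ]
rotvec(tool) to go [0.0005 0.0441 0.0064]
shift(tool,cm) [ 0.11 -0.04  1.05]
```

```bash
python3 -m pendant '[[[0,0.0055,0],[0.01,0,0.12],3.0],[[0,0.0055,0],[0.01,0,0.12],3.0],[[0,0.0055,0],[0.01,0,0.12],3.0],[[0,0.0055,0],[0.01,0,0.12],3.0],[[0,0.0055,0],[0,0,0.12],3.0],[[0,0.0055,0],[0,0,0.12],3.0],[[0,0.0055,0],[0,0,0.12],3.0],[[0,0,0],[0,0,0],3.0]]'
python3 -c "
from h import *
togo([549.1,-51,63.5],target(0.0))"
```

```text
clock: 14.37
tcp_pos: [549.2, -52.7, 65.4]
orientation: [0.002, 0.714, 0.7, -0.002]
ft_force: [-0.2, -0.3, -6.1]
finger_gap: 33.5
t 14.3667 tcp [549.2 -52.7  65.4] gap 33.5 F [-0.2 -0.3 -6.1] T [-0.05  0.08  0.01]
toolx [ 0.021  1.    -0.006] tooly [ 1.    -0.021 -0.   ]
rotvec(tool) to go [-0.      0.0062  0.0053]
shift(tool,cm) [ 0.17 -0.02  0.19]
```

```bash
python3 -m pendant '[[[0,0.006,0],[0,0,0.06],3.0],[[0,0,0],[0,0,0.06],3.0],[[0,0,0],[0,0,0.06],3.0],[[0,0,0],[0,0,0],3.0]]'
python3 - <<'E'
from h import *
togo([549.1,-51,63.5],target(0.0))
f=cams.grab_frame("side"); cv2.imwrite('pics/s8.png',cv2.cvtColor(cv2.resize(f['image'][180:400,220:460],None,fx=3,fy=2.7),cv2.COLOR_RGB2BGR))
E
```

```text
clock: 14.7
tcp_pos: [549.4, -52.4, 63.8]
orientation: [0.0, 0.714, 0.7, -0.0]
ft_force: [-0.2, -0.0, -5.6]
finger_gap: 33.7
t 14.7 tcp [549.4 -52.4  63.8] gap 33.7 F [-0.2 -0.  -5.6] T [-0.12  0.04 -0.04]
toolx [ 0.02   1.    -0.001] tooly [ 1.   -0.02  0.  ]
rotvec(tool) to go [0.0002 0.0007 0.0058]
shift(tool,cm) [ 0.14 -0.03  0.03]
```

View pics/s8.png

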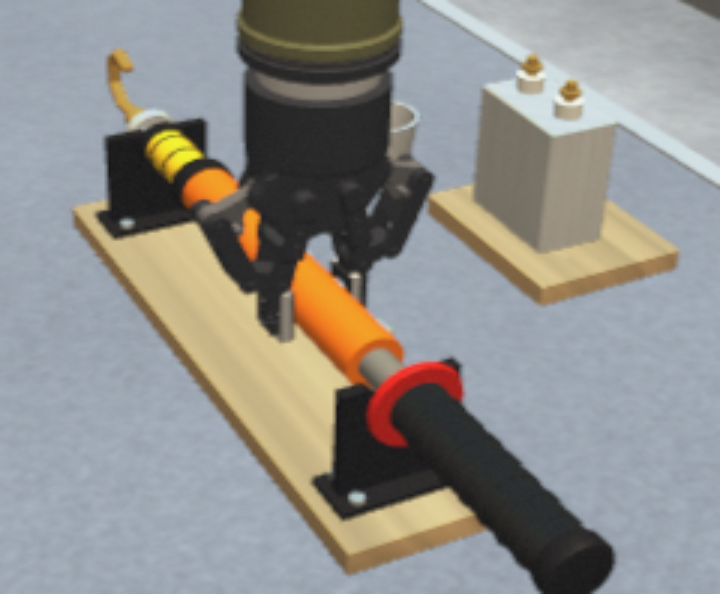

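The neck is entering the rear fork, with the guard disc just behind it at about (415, 405), but its weight is still on the grip (Fz -5.6). Lowering to contact.

```bash
python3 -m pendant '[[[0,0,0],[0,0,0.06],3.0],[[0,0,0],[0,0,0.06],3.0],[[0,0,0],[0,0,0],3.0]]'

```

```text
clock: 15.0
tcp_pos: [549.4, -52.3, 62.7]
orientation: [0.0, 0.714, 0.7, -0.0]
ft_force: [-0.6, -1.0, -4.6]
finger_gap: 33.7
```

```bash
python3 -m pendant '[[[0,0,0],[0,0,0.06],3.0],[[0,0,0],[0,0,0.06],3.0],[[0,0,0],[0,0,0],3.0]]'

```

```text
clock: 15.25
tcp_pos: [549.5, -52.3, 62.5]
orientation: [0.0, 0.714, 0.7, 0.0]
ft_force: [-3.3, 0.0, 7.3]
finger_gap: 33.4
```

Seated (Fz +7.3). Easing off and opening.

```bash
python3 -m pendant '[[[0,0,0],[0,0,-0.08],3.3],[[0,0,0],[0,0,0],4.5],[[0,0,0],[0,0,0],5.5],[[0,0,0],[0,0,0],8.0],[[0,0,0],[0,0,0],8.0],[[0,0,0],[0,0,0],8.0],[[0,0,0],[0,0,0],8.0],[[0,0,0],[0,0,0],8.0]]'
python3 - <<'E'
from h import *
togo([549.1,-51,180],target(0.0))
f=cams.grab_frame("side"); cv2.imwrite('pics/s9.png',cv2.cvtColor(cv2.resize(f['image'][180:400,220:460],None,fx=3,fy=2.7),cv2.COLOR_RGB2BGR))
E
```

```text
clock: 15.92
tcp_pos: [549.5, -52.2, 62.3]
orientation: [0.0, 0.714, 0.7, -0.0]
ft_force: [-0.4, 0.7, -0.2]
finger_gap: 80.2
t 15.9167 tcp [549.5 -52.2  62.3] gap 80.2 F [-0.4  0.7 -0.2] T [0.01 0.02 0.03]
toolx [ 0.02   1.    -0.001] tooly [ 1.   -0.02  0.  ]
rotvec(tool) to go [0.0004 0.0006 0.006 ]
shift(tool,cm) [  0.12  -0.04 -11.77]
```

View pics/s9.png

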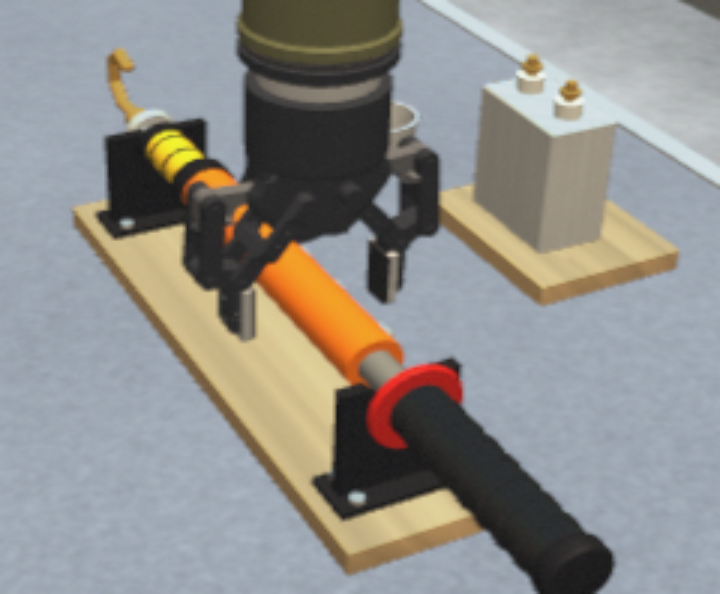

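The stick lies in both forks and the pads are clear of it. Withdrawing upwards, then towards the robot, to free the top view.

```bash
python3 -m pendant '[[[0,0,0],[0,0,-1],8.0],[[0,0,0],[0,0,-2],8.0],[[0,0,0],[0,0,-3],8.0],[[0,0,0],[0,0,-3],8.0],[[0,0,0],[0,0,-3],8.0],[[0,0,0],[3,-1,-2],8.0],[[0,0,0],[3.5,-1,0],8.0],[[0,0,0],[3.5,-1,0],8.0],[[0,0,0],[3.5,-1,0],8.0],[[0,0,0],[3.5,-1,0],8.0]]'
python3 -m pendant '[[[0,0,0],[3.8,-1,0],8.0],[[0,0,0],[3.8,-1,0],8.0],[[0,0,0],[3.8,-1,0],8.0],[[0,0,0],[3.8,-1,0],8.0],[[0,0,0],[3.8,-1,0],8.0],[[0,0,0],[3.5,-1,0],8.0],[[0,0,0],[3.5,-1,0],8.0],[[0,0,0],[3,-1,0],8.0],[[0,0,0],[0,0,0],8.0],[[0,0,0],[0,0,0],8.0]]'
python3 - <<'E'
from h import *
togo([0,0,0])
f=cams.grab_frame("top"); W=cloud(f);save(f,"t10.png");im=f["image"].astype(int)
np.savez("pics/t10.npz",W=W,im=f["image"],z=f["range_z"])
cv2.imwrite("pics/t10z.png",cv2.resize(cv2.cvtColor(f["image"],cv2.COLOR_RGB2BGR)[240:320,360:560],None,fx=4,fy=4,interpolation=cv2.INTER_CUBIC))
R,G,B=im[...,0],im[...,1],im[...,2]
a=np.load("pics/top0.npz")
for n,i,w,z in(("start",a["im"].astype(int),a["W"],a["z"]),("now",im,W,f["range_z"])):
    R,G,B=i[...,0],i[...,1],i[...,2]
    o=(R>150)&(G>50)&(G<170)&(B<60)&(w[...,2]>80)&(w[...,1]<60+60);p=w[o]
    r=(R>150)&(G<50)&(B<70)&(w[...,2]>60)&(w[...,0]<620)&(w[...,0]>480)
    print(n,"orange y",np.percentile(p[:,1],[1,99]).round(1),"red",np.median(w[r],0).round(1))
    q=w[(abs(w[...,0]-548)<6)&(w[...,2]>60)]
    for y in(-300,-250,-200,-160,-140,-100,-50,0): 
        s=q[abs(q[:,1]-y)<6]; print(y,s[:,2].max().round(1) if len(s) else None,end=" | ")
    print()
E
```

```text
clock: 16.8
tcp_pos: [502.1, 120.1, 203.3]
orientation: [0.001, 0.714, 0.7, 0.0]
ft_force: [1.0, 0.6, 0.1]
finger_gap: 80.0
clock: 17.63
tcp_pos: [427.1, 412.4, 202.2]
orientation: [0.0, 0.713, 0.702, -0.0]
ft_force: [0.5, -0.6, -0.4]
finger_gap: 80.0
t 17.6333 tcp [427.1 412.4 202.2] gap 80.0 F [ 0.5 -0.6 -0.4] T [-0.04 -0.01  0.03]
toolx [ 0.016  1.    -0.   ] tooly [ 1.    -0.016 -0.   ]
shift(tool,cm) [-41.9  -42.06  20.23]
start orange y [-213.2  110. ] red [ 545.3 -211.4  126.3]
-300 126.4 | -250 124.4 | -200 114.8 | -160 120.5 | -140 119.1 | -100 117.6 | -50 114.7 | 0 113.5 | 
now orange y [-215.5  110.9] red [ 548.1 -165.2  109.1]
-300 106.2 | -250 106.5 | -200 105.7 | -160 115.7 | -140 98.1 | -100 104.7 | -50 104.9 | 0 104.9 |
```

View pics/t10.png

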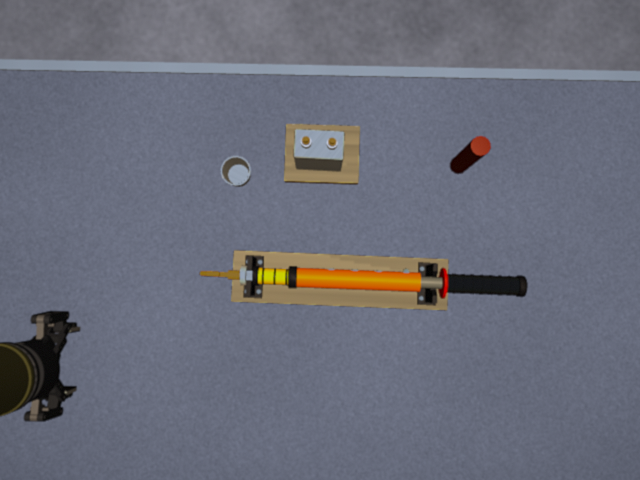

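View pics/t10z.png

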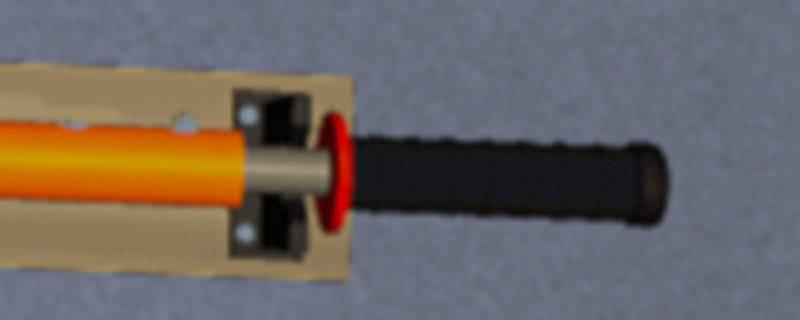

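The neck lies between the rear fork's prongs. The button stands out of the last hole at (185, 123) in the zoom, more than the empty rim at (75, 123). The stick is level, and nothing around it has moved. Handing in.

```bash
python3 -c "
from h import *
print(job.close_job())"
```

```text
the job is handed in; nothing more can be done
None
```

The stick is one hole shorter and stowed in both forks, and I handed the job in at about 18 s; no verdict came back.

- **Squeeze and slide:** I squeezed the button flush with a 20 N grip and took the handle's weight off the rear fork. I then slid the tube towards the hook in steps of at most 0.8 mm. The wrist force peaked at about 14 N on the rim of the first hole and ran at 5–7 N after that.
- **Click:** The force dipped to about 2 N at roughly 46 mm of gripper travel. It then climbed to 11 N with almost no movement, which I took as the button standing in the hole. I did not do a pull-back test.
- **Stowing:** I relaxed the push, levelled and lowered the handle until the rear fork pushed back at +7 N, then let go and withdrew.

The last top picture shows:
- The button stands out at the last hole.
- The stick is level, with the neck between the rear fork's prongs, about 5 mm from its place along the rack.
- The hook end had shifted about 1 mm when last measured, during the slide, so the groove should be well inside its 6 mm.
- The capacitor, the brown tube and the cup look unmoved.

My figures for the slide disagree slightly. The guard disc gave 46 mm, while the gripper travel and the mouth collar gave 48–49 mm. All lie within the allowed 29.5–52.5 mm.

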